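# Put the tall microscope objective back in its own cradle and shut the drawer

## Task

Two microscope objectives stand on the bench: put the taller one away in the open drawer, laying it gently on its side in its own cradle, the one made for its length and marked with its picture, with its lens nose towards the drawer front. Let go of it there, then shut the drawer completely. Do not drop the objective or tip it over on the bench, and leave the shorter objective, the two objectives already in the drawer and the specimen mounts as they are.

Things in the scene. Friction and masses are not known exactly. Their poses are not given: they have to be found in the camera images.
- objective_tall: The task's objective: satin steel, 86 long, about 0.26 kg (varies). Stands upright on its 26 dia thread (z 0-6); then a 34 dia cylindrical barrel (z 6-60) with a black knurled ring, a cone (z 60-76) and a 24 dia lens nose (z 76-86). Origin: centre of the thread's end face, on the bench; +z along the axis to the nose. Centre of mass near z = 39. Round: yaw means nothing.
- objective_tall_tail (a point): Centre of the tall objective's thread end face (the body's origin).
- objective_tall_nose (a point): Centre of the tall objective's lens end face, 86 from the tail along the axis.
- cradle_tall: The tall objective's empty cradle: longest of four drop-in cradles in the drawer, 76 apart, shuffled, 1.5 play. Wooden base 128 x 72 x 6; two black V-ribs 28 wide (narrower than the barrel, so fingers pass outside) at x = 39 and 1. A pale card at the nose end shows the objective's dark half-size outline. Origin: centre of the base's underside; z up, +x from nose end (drawer front) to tail end.
- cradle_tall_tail (a point): Where the centre of the tall objective's thread end belongs as it lies in its cradle: x = +53, z = +26 in the cradle frame. 5 beyond it stands the tail stop, 26 wide, rising to 30 above the cradle's underside.
- cradle_tall_nose (a point): Where the centre of the tall objective's lens end belongs: x = -33, z = +26 in the cradle frame. 5 beyond it stands the nose stop, 20 wide, rising to 22 above the cradle's underside.
- cradle_short: The other empty cradle, of the short objective: same base and axis height, but stops and picture for a 58 long objective; ribs at x = 40 and 21.
- objective_short: Bystander: the short objective, 34 dia, 58 long, stands upright on the bench on its thread, like the tall one. Origin: centre of its underside, z towards the nose. The two swap places between episodes and stand at least 100 apart.
- objective_slim: Bystander lying in its cradle in the drawer: 28 dia, 70 long. Origin: centre of its thread end; its axis lies along its x, nose to -x, at the same height as the tall one's when that lies in its cradle.
- objective_stub: Bystander lying in its cradle in the drawer: 28 dia, 50 long. Origin, axes and height as for the slim one.
- mount_a: Bystander: resin specimen mount, pale disc 35 dia, 18 high, on the bench. Origin: centre of its underside.
- mount_b: Bystander: like mount_a.
- cabinet: Low white two-drawer accessory cabinet, fixed, 220 deep (x) by 384 wide (y) by 135 high; its front (x = -110) faces the robot. Only the upper drawer moves; its opening's top edge is 125 above the bench. Origin: centre of the underside, z up.
- drawer (a joint): Upper drawer, m: 0 shut, 0.170 fully open (the start); opens to the cabinet's -x. Friction about 2.5 N, damping 6 N s/m; no spring or latch. Inner floor, on which the cradles stand, 77 above the bench. Front panel 12 thick, 360 wide, 71 to 118 above the bench, its outer face 110 + opening in front of the cabinet's origin. Side walls 28 high above the floor, 354 apart; dividers 6 high.
- drawer_handle (a point): Middle of the drawer's bar handle: bar 11 dia, 110 long along the cabinet's y, its centreline 35 in front of the drawer front, 95 above the bench. A like bar sits on the fixed lower drawer front, 36 above the bench.
- cradle_slim_tail (a point): Where the slim objective's thread end centre belongs in its cradle; it lies there at the start (within 3).
- cradle_stub_tail (a point): Where the stub objective's thread end centre belongs in its cradle; it lies there at the start (within 3).
Mind the look-alikes: they are no part of the job. Leave any orange look-alike of the objective_tall alone.

How it is judged:
By the outcome, as a careful person would: the job done as asked, in the order asked, and still so for the second after the job is handed in, with the robot touching nothing.
It also fails if it takes over 54 s, if anything falls off the work surface, if the arm or the gripper's body presses on something with over 40 N, if the wrist force passes 120 N, or if a joint passes its speed limit or range.

## Robot

A 6-joint arm with a two-finger parallel gripper is mounted at the origin on the work surface. World frame = base frame: x ahead of the robot, y to its left, z up, the work surface at z = 0. Lengths are in mm, angles in rad, forces in N, time in s.
With the tool pointing down it reaches from about 350 to 875 mm from the base axis. Payload 4.2 kg.
Tool frame: the origin (TCP) lies midway between the tips of the shut fingers; the grasp point (between the pads) lies 19 mm behind it (arm.tcp_to_grasp is the distance from the TCP to the grasp point, in mm); z points along the fingers, y is the line along which they close (so a half turn about z gives the same grasp; the last joint's range is limited). The gripper opens to 85 mm and grips with 20 to 120 N. Pads are 22 mm wide; open, the fingers measure 114 mm over their backs; the gripper's body (76 mm by 85 mm) begins 54 mm behind the grasp point. The pads swing forward as they close: fully open they stand 13 mm farther back than shut.
Start: joints at [1.49, 0.385, 0.008, 0, -1.194, -0.259], TCP at [208.279, 589.253, 231.312] pointing down, gripper open.
Joint ranges: [-3.14, 3.14], [-1.21, 2.06], [-1.07, 1.41], [-3.16, 2.05], [-2.99, -0.16], [-3.1, 3.1]. Speed limits (rad/s): [2.79, 2.79, 3.14, 3.14, 3.14, 3.14].

## Interface

Orientations are given as a unit quaternion [x, y, z, w].
In Python, from bench import arm, get_image gives the robot as it stands.
- The arm moves only by the tool drive_tool, never from a script. Its argument "deltas" is a list of rows, each a list of 2 entries, a list of its own where there are three numbers: the shift along the tool's x, y, z in cm, then the turn, a rotation vector about the tool's x, y, z in degrees. In form: [[[x, y, z], [ax, ay, az]], ...]. A call has 1 to 12 rows; each row shifts and turns the commanded pose from where the row before left it, along the tool's axes as they then stand; what a row does not reach is not made up. A row lasts 1/10 s, in which the tool goes at most 50 mm and 8.59 degrees, less where a joint would pass 70% of its speed; a pose out of reach is approached as far as the arm can. A call with a gripper value outside its range is refused whole. "claw" is the finger opening in cm, from 0 to 8.54, set as the call begins (left out, the last holds). The fingers move at their own pace and stop on an object; the grip force is fixed at half the most. Time passes only in rows, so rows that do not move let the fingers close. It gives the time, the measured TCP pose, the force, the opening and the grip force at its end, in the units of the state.
- arm.read_state(): the state, without advancing time (a new reading comes with each control period).
- get_image(name): name is "side" or "top"; returns a dict with "img" (420x560x3 uint8, red, green, blue), "fx", "fy", "cx", "cy" (pixels), "eye" and "orientation" of the camera in the world. Camera axes: x right, y down, z forward; pixel columns grow to the right and rows downward; lengths in mm; the calibration is good to about 2 mm. A picture is of the moment at which its call begins. There is no depth.
- arm.job_done(): hands the job in; it is judged then, once.
The state is a dict: "clock": time; "joints": joint angles; "joint_vel": joint speeds; "joint_efforts": joint torques, N m; "position": TCP position; "ee_rot": TCP orientation; "contact_force": force on the tool from outside, world axes, zero at the start; "wrist_torque": the same for the moment, N m; "gripper_width": finger opening in mm; "grasp_force": force on a finger pad.
Only numpy, scipy, OpenCV 4.12 (cv2) and the standard library are available. Lean on these libraries where they do the work, as an engineer would, in place of code of your own. Each camera call takes 0.05 s, during which the arm holds its last target. There are 200 camera calls.

## Working session

There is one attempt and no reset: what is moved stays moved. The work goes in short steps, Python scripts to look and compute and a tool call to move; the robot and the scene stay as the last step left them, time stands still between calls to the robot, and variables do not carry over. Pictures are saved under pics/ and viewed, at most 10 in all, crops included, and the job is handed in when it is done.

Besides the shell and the picture viewer there is one more tool, called after "Emit:" as name(argument=value, ...) on one line, values as JSON. drive_tool: Moves the arm, as the interface text tells. Its arguments: {"type":"object","properties":{"deltas":{"type":"array"},"claw":{"type":"number"}},"required":["deltas"]}

```bash
mkdir -p pics; cat > h.py <<'E'
import numpy as np, cv2, json
from scipy.spatial.transform import Rotation as R
from bench import arm, get_image
def grab(n,save=None):
    d=get_image(n)
    if save: cv2.imwrite('pics/'+save,cv2.cvtColor(np.asarray(d['img']),cv2.COLOR_RGB2BGR))
    return d
def ray(d,u,v):
    r=np.array([(u-d['cx'])/d['fx'],(v-d['cy'])/d['fy'],1.])
    return np.array(d['eye'],float),R.from_quat(d['orientation']).apply(r)
def onz(d,u,v,z):
    e,r=ray(d,u,v); return e+r*(z-e[2])/r[2]
def proj(d,p):
    c=R.from_quat(d['orientation']).inv().apply(np.array(p,float)-np.array(d['eye']))
    return d['fx']*c[0]/c[2]+d['cx'],d['fy']*c[1]/c[2]+d['cy']
def tri(d1,p1,d2,p2):
    e1,r1=ray(d1,*p1);e2,r2=ray(d2,*p2);r1/=np.linalg.norm(r1);r2/=np.linalg.norm(r2)
    t=np.linalg.lstsq(np.c_[r1,-r2],e2-e1,rcond=None)[0]
    a,b=e1+t[0]*r1,e2+t[1]*r2
    return (a+b)/2,np.linalg.norm(a-b)
E
python3 - <<'E'
from h import *
for n in('top','side'):
    d=grab(n,n+'0.png'); print(n,{k:d[k] for k in d if k!='img'})
    im=cv2.imread('pics/'+n+'0.png'); 
print(arm.read_state())
E
```

```text
top {'fx': 519.1613399351024, 'fy': 519.1613399351024, 'cx': 282.2194483728589, 'cy': 218.33183106559946, 'eye': array([ 553.35066011, -110.14743473, 1167.25844928]), 'orientation': array([ 0.71456444, -0.69826589,  0.01963281, -0.03790732])}
side {'fx': 448.8781690994875, 'fy': 448.8781690994875, 'cx': 272.9905752241636, 'cy': 212.47624389706561, 'eye': array([204.17120347, 640.19080531, 725.9507796 ]), 'orientation': array([-0.23519184,  0.86346702, -0.43317787,  0.10708144])}
{'clock': 0.1, 'joints': array([ 1.48962131e+00,  3.85446195e-01,  6.73976453e-03, -4.51887297e-04,
       -1.19402288e+00, -2.58618034e-01]), 'joint_vel': array([-0.00125177, -0.00102762,  0.00406052,  0.00014648,  0.00013087,
       -0.00074948]), 'joint_efforts': array([-1.14885061e-04, -3.93316591e+01,  1.88930798e+01,  4.19794276e+00,
       -2.57381485e-03,  3.06086164e-06]), 'position': array([208.10046187, 588.76231825, 230.33979032]), 'ee_rot': array([ 9.85587693e-01, -1.69162413e-01, -1.23552812e-04,  9.81295990e-04]), 'contact_force': array([ 0.73598488, -0.41292251,  0.4283501 ]), 'wrist_torque': array([-1.49292435e-02, -5.00540206e-02,  5.80632337e-05]), 'grasp_force': 0.0, 'gripper_width': 85.12082517707148}
```

View pics/top0.png

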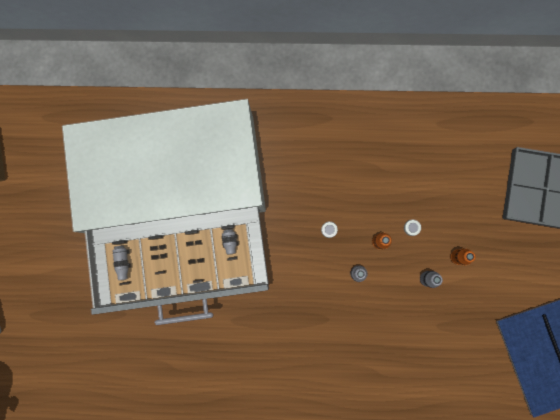

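View pics/side0.png

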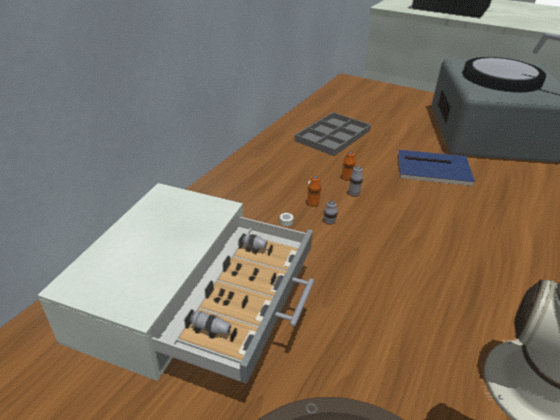

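The top view shows the drawer at about (180,265), with two empty cradles near (160,265) and (197,260). The grey objectives are at (359,273) and (432,279), the second apparently the taller, with orange look-alikes beside them. In the side view the same two are at (330,212) and (356,180). I'll zoom in.

```bash
python3 - <<'E'
import cv2,numpy as np
t=cv2.imread('pics/top0.png');s=cv2.imread('pics/side0.png')
a=cv2.resize(t[205:330,85:275],(760,500),interpolation=cv2.INTER_CUBIC)
cv2.imwrite('pics/c1.png',a)
b=cv2.resize(t[215:295,320:480],(800,400),interpolation=cv2.INTER_CUBIC);cv2.imwrite('pics/c2.png',b)
c=cv2.resize(s[140:235,290:390],(600,570),interpolation=cv2.INTER_CUBIC);cv2.imwrite('pics/c3.png',c)
E
```

```text
(no output)
```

View pics/c1.png

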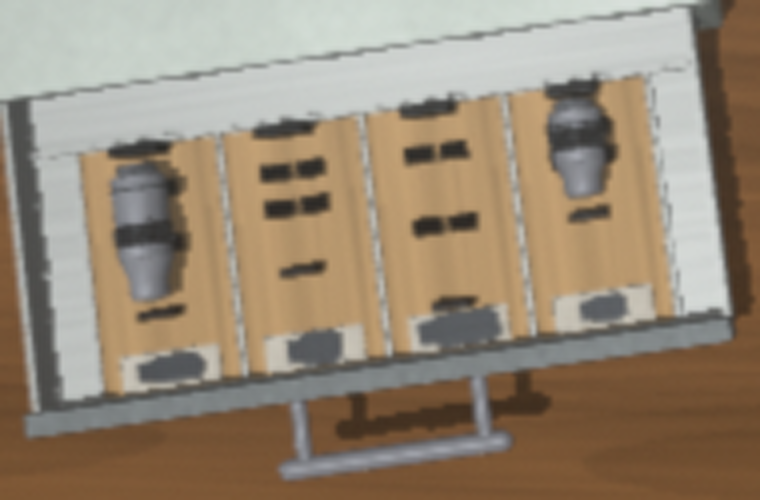

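View pics/c2.png

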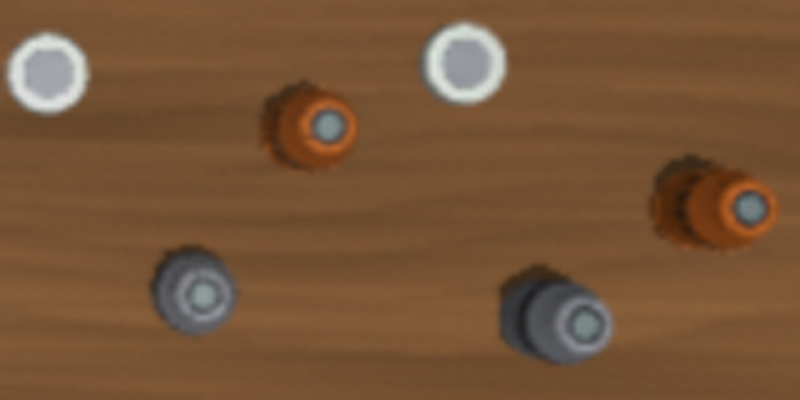

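View pics/c3.png

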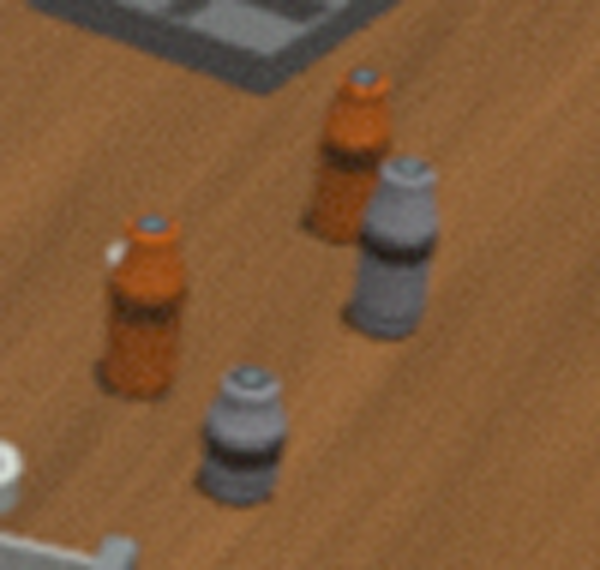

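The crops settle both choices. The right-hand grey objective is the tall one, with its nose at top (437,280) and side (358,168). The third cradle from the left has the widest rib spacing and the largest picture, so it is the tall one's: tail stop at top (192,231.5), nose stop at (199,281).

```bash
python3 - <<'E'
from h import *
np.set_printoptions(precision=1,suppress=True)
T=grab('top');S=grab('side')
c1=lambda u,v:((u+.5)/4-.5+85,(v+.5)/4-.5+205)
c2=lambda u,v:((u+.5)/5-.5+320,(v+.5)/5-.5+215)
c3=lambda u,v:((u+.5)/6-.5+290,(v+.5)/6-.5+140)
print('tall nose',tri(T,c2(586,325),S,c3(408,166)),onz(T,*c2(586,325),86))
print('short nose',tri(T,c2(204,296),S,c3(251,377)),onz(T,*c2(204,296),58))
p=proj(S,[*onz(T,*c2(586,325),86)[:2],0]);print('tall foot side px',p,'seen',c3(385,327))
pts={'tailstop':(428,106,107),'rib1':(437,152,92),'rib2':(446,224,92),'nosestop':(455,301,99),
'stubstop':(573,88,107),'stubnose':(589,212,99),'shorttail':(284,128,107),'shortnose':(303,268,99),'slimtail':(140,149,107),'slimnose':(161,312,99),
'frontL':(27,418,118),'frontR':(732,320,118),'handL':(283,470,95),'handR':(508,441,95)}
W={k:onz(T,*c1(*v[:2]),v[2]) for k,v in pts.items()}
for k in W: print(k,W[k],np.round(proj(S,W[k]),0))
for a,b in(('nosestop','tailstop'),('stubnose','stubstop'),('shortnose','shorttail'),('slimnose','slimtail'),('frontR','frontL'),('handR','handL'),('stubstop','slimtail')):
    d=(W[b]-W[a])[:2];print(a,b,np.linalg.norm(d),np.degrees(np.arctan2(d[1],d[0])))
E
```

```text
tall nose (array([ 521.8, -401.9,   86.2]), np.float64(0.33842954264353725)) [ 522.  -401.9   86. ]
short nose (array([ 529.2, -248.8,   58.2]), np.float64(0.27188573577194)) [ 529.3 -248.8   58. ]
tall foot side px (np.float64(353.4974392240074), np.float64(193.06717075316135)) seen (353.75, 194.08333333333334)
tailstop [609.1 103.8 107. ] [226. 258.]
rib1 [586.  101.2  92. ] [236. 267.]
rib2 [548.9  95.1  92. ] [254. 272.]
nosestop [509.6  87.7  99. ] [273. 274.]
stubstop [620.   29.5 107. ] [242. 236.]
stubnose [556.8  20.2  99. ] [269. 246.]
shorttail [596.1 177.8 107. ] [209. 283.]
shortnose [524.5 166.9  99. ] [244. 297.]
slimtail [583.6 251.8 107. ] [190. 312.]
slimnose [500.2 239.5  99. ] [233. 330.]
frontL [446.4 298.8 118. ] [240. 363.]
frontR [504.4 -55.9 118. ] [308. 228.]
handL [421.2 173.8  95. ] [292. 324.]
handR [438.9  58.5  95. ] [311. 280.]
nosestop tailstop 100.74894635967424 9.228066032095544
stubnose stubstop 63.86934879280353 8.359122590367187
shortnose shorttail 72.34801318277506 8.628717754511229
slimnose slimtail 84.26487910282698 8.428715168647535
frontR frontL 359.35664981311277 99.29705340958661
handR handL 116.64396695692288 98.7670920476467
stubstop slimtail 225.3349362387363 99.30955864058468
```

Emit:
drive_tool(deltas=[[[3.8,2.7,-0.2],[0,0,0]],[[3.8,2.7,-0.2],[0,0,0]],[[3.8,2.7,-0.2],[0,0,0]],[[3.8,2.7,-0.2],[0,0,0]],[[3.8,2.7,-0.2],[0,0,0]],[[3.8,2.7,-0.2],[0,0,0]],[[3.8,2.7,-0.2],[0,0,0]],[[3.8,2.7,-0.2],[0,0,0]],[[3.8,2.7,-0.2],[0,0,0]]], claw=6.0)

```text
clock: 1.1
position: [450.4, 244.4, 249.5]
ee_rot: [0.986, -0.169, 0.0, -0.0]
contact_force: [1.4, 0.9, 0.7]
gripper_width: 59.7
grasp_force: 0.0
```

Emit:
drive_tool(deltas=[[[1.8,4.5,0],[0,0,0]],[[1.8,4.5,0],[0,0,0]],[[1.8,4.5,0],[0,0,0]],[[1.8,4.5,0],[0,0,0]],[[1.8,4.5,0],[0,0,0]],[[1.8,4.5,0],[0,0,0]],[[1.8,4.5,0],[0,0,0]],[[1.8,4.5,0],[0,0,0]],[[1.8,4.5,0],[0,0,0]],[[1.8,4.5,0],[0,0,6]],[[1.8,4.5,0],[0,0,6]],[[0,0,0],[0,0,6]]])

```text
clock: 2.3
position: [465.4, -291.1, 248.4]
ee_rot: [0.945, -0.326, -0.001, 0.0]
contact_force: [-1.0, 0.4, -0.0]
gripper_width: 59.8
grasp_force: 0.0
```

Emit:
drive_tool(deltas=[[[0,0,0],[0,7.5,0]],[[0,0,0],[0,7.5,0]],[[0,0,0],[0,7.5,0]],[[0,0,0],[0,7.5,0]],[[0,0,0],[0,7.5,0]],[[0,0,0],[0,7.5,0]],[[0,0,0],[0,0,0]]])

```text
clock: 3.0
position: [467.5, -321.6, 272.5]
ee_rot: [0.895, -0.32, 0.284, 0.125]
contact_force: [-0.8, -0.8, -0.3]
gripper_width: 60.0
grasp_force: 0.0
```

```bash
cat >> h.py <<'E'
def att(theta,tilt,sx):
    "tool z heading theta(deg), tilt from vertical outward(deg); sx=+1: tool x outward"
    t,a=np.radians(theta),np.radians(tilt)
    z=np.array([np.cos(t)*np.sin(a),np.sin(t)*np.sin(a),-np.cos(a)])
    y=sx*np.array([np.sin(t),-np.cos(t),0]); return R.from_matrix(np.c_[np.cross(y,z),y,z])
def plan(pos,rot):
    s=arm.read_state(); r=R.from_quat(s['ee_rot'])
    print('t %.1f'%s['clock'],'pos',np.round(s['position'],1),'w %.1f'%s['gripper_width'],'g %.0f'%s['grasp_force'],'F',np.round(s['contact_force'],1),'j',np.round(s['joints'],2))
    print('turn deg',np.round((r.inv()*rot).as_rotvec(degrees=True),2))
    d=np.array(pos)-s['position']
    print('shift cm now-axes',np.round(r.inv().apply(d)/10,2),'target-axes',np.round(rot.inv().apply(d)/10,2))
E
python3 - <<'E'
from h import *
q=att(-37.6,45,1); z=q.as_matrix()[:,2]
plan(np.array([522,-402,35])+z*11,q)
E
```

```text
t 3.0 pos [ 467.5 -321.6  272.5] w 60.0 g 0 F [-0.8 -0.8 -0.3] j [-0.3  -0.01 -0.81  0.97 -0.32  0.32]
turn deg [ 3.4   8.94 -0.34]
shift cm now-axes [-6.33  1.6  25.85] target-axes [-10.27   3.05  24.42]
```

Emit:
drive_tool(deltas=[[[-1.6,0.4,3.5],[0,0,0]],[[-1.6,0.4,3.5],[0,0,0]],[[-1.6,0.4,3.5],[0,0,0]],[[-1.6,0.4,3.5],[0,0,0]],[[0,0,0],[1.7,4.5,-0.2]],[[0,0,0],[1.7,4.5,-0.2]],[[0,0,0],[0,0,0]]])

```text
clock: 3.7
position: [508.4, -327.4, 236.2]
ee_rot: [0.883, -0.32, 0.302, 0.161]
contact_force: [-0.1, -1.1, 0.3]
gripper_width: 60.2
grasp_force: 0.0
```

```bash
python3 - <<'E'
from h import *
q=att(-37.6,45,1); z=q.as_matrix()[:,2]
plan(np.array([522,-402,35])+z*11,q)
E
```

```text
t 3.7 pos [ 508.4 -327.4  236.2] w 60.2 g 0 F [-0.1 -1.1  0.3] j [-0.61  0.1  -0.86  1.99 -0.16 -0.46]
turn deg [6.68 5.41 0.44]
shift cm now-axes [-8.39  2.68 20.65] target-axes [-10.25   5.08  19.31]
```

```bash
python3 - <<'E'
from h import *
plan([480,-370,230],att(-37.6,10,1))
E
```

```text
t 3.7 pos [ 508.4 -327.4  236.2] w 60.2 g 0 F [-0.1 -1.1  0.3] j [-0.61  0.1  -0.86  1.99 -0.16 -0.46]
turn deg [  6.57 -29.55  -1.6 ]
shift cm now-axes [-0.13  4.99  1.3 ] target-axes [0.24 5.11 0.68]
```

Emit:
drive_tool(deltas=[[[0,0.8,0.2],[1,-6,-0.3]],[[0,0.8,0.2],[1,-6,-0.3]],[[0,0.8,0.2],[1,-6,-0.3]],[[0,0.8,0.2],[1,-6,-0.3]],[[0,0.8,0.2],[1,-6,-0.3]],[[0,0.8,0.2],[1,0,-0.3]],[[0,0,0],[0,0,0]],[[0,0,0],[0,0,0]]])

```text
clock: 4.5
position: [509.4, -392.4, 274.3]
ee_rot: [0.893, -0.333, 0.259, 0.154]
contact_force: [-0.7, -0.6, -0.6]
gripper_width: 60.0
grasp_force: 0.0
```

```bash
python3 - <<'E'
from h import *
plan([480,-370,230],att(-37.6,10,1))
E
```

```text
t 4.5 pos [ 509.4 -392.4  274.3] w 60.0 g 0 F [-0.7 -0.6 -0.6] j [-0.35  0.14 -0.62  0.86 -0.4   0.48]
turn deg [  7.46 -24.29  -2.56]
shift cm now-axes [-5.56 -0.1   1.57] target-axes [-4.42  0.02  3.72]
```

Emit:
drive_tool(deltas=[[[-1,0,0.5],[1.5,-5,-0.5]],[[-1,0,0.5],[1.5,-5,-0.5]],[[-1,0,0.5],[1.5,-5,-0.5]],[[-1,0,0.5],[1.5,-5,-0.5]],[[-1,0,0.5],[1.5,-4,-0.5]],[[0,0,0],[0,0,0]]])

```text
clock: 5.1
position: [482.6, -376.8, 234.0]
ee_rot: [0.94, -0.325, 0.095, 0.037]
contact_force: [-0.0, -0.4, -0.4]
gripper_width: 59.8
grasp_force: 0.0
```

```bash
python3 - <<'E'
from h import *
plan([480,-370,230],att(-37.6,10,1))
s=arm.read_state();r=R.from_quat(s['ee_rot']);j=s['joints']
for p in (j[1]-j[2],):
    f=np.array([np.cos(j[0])*np.cos(p),np.sin(j[0])*np.cos(p),-np.sin(p)]);ft=r.inv().apply(f)
    print('pitch',np.degrees(p),'f in tool',ft,'angle',np.degrees(np.arccos(ft[2])),'q5',np.degrees(j[4]))
    w=-7.5*ft;print('row turn',w,'shift',np.cross(np.radians(w),[0,0,23]))
E
```

```text
t 5.1 pos [ 482.6 -376.8  234. ] w 59.8 g 0 F [-0.  -0.4 -0.4] j [-0.37  0.26 -0.21  0.09 -0.91  1.22]
turn deg [ 0.57 -1.69 -0.46]
shift cm now-axes [-0.7  -0.38  0.27] target-axes [-0.69 -0.38  0.29]
pitch 27.181768630475 f in tool [ 0.73997582 -0.26684018  0.61743995] angle 51.87057361705586 q5 -51.87057361705586
row turn [-5.54981868  2.00130137 -4.63079965] shift [ 0.80337386  2.22784001 -0.        ]
```

```bash
cat >> h.py <<'E'
from scipy.optimize import least_squares
A=np.array
def Rz(a): return R.from_euler('z',a)
def Ry(a): return R.from_euler('y',a)
def fk(j,P):
    d,a0,h,L1,c,L2,e,Lt=P
    p=j[1]-j[2]
    rho=a0+L1*np.sin(j[1]+c)+L2*np.cos(p)+e*np.sin(p); z=h+L1*np.cos(j[1]+c)-L2*np.sin(p)+e*np.cos(p)
    W=Rz(j[0]).apply([rho,-d,z])
    # frame with x along forearm
    F=Rz(j[0])*Ry(p); w=F*R.from_euler('x',SG[0]*j[3])*Ry(SG[1]*j[4])*R.from_euler('x',SG[2]*j[5])
    t=w.as_matrix()[:,0]
    return W+Lt*t,w
SG=[1,-1,1]
E
cat > fit.py <<'E'
from h import *
import h, itertools, pickle
s=arm.read_state()
D=[([1.48962,.385446,.00673976,-.00045,-1.19402,-.258618],[208.1,588.8,230.3],[.985588,-.169162,-.000124,.00098]),
([-.3,-.01,-.81,.97,-.32,.32],[467.5,-321.6,272.5],[.895,-.32,.284,.125]),
([-.61,.1,-.86,1.99,-.16,-.46],[508.4,-327.4,236.2],[.883,-.32,.302,.161]),
([-.35,.14,-.62,.86,-.4,.48],[509.4,-392.4,274.3],[.893,-.333,.259,.154]),
(s['joints'],s['position'],s['ee_rot'])]
best=None
for sg in itertools.product([1,-1],[-1],[1,-1]):
    h.SG[:]=sg
    X=[(R.from_quat(q).inv()*fk(A(j),A([160,0,300,300,0,300,0,230.]))[1]) for j,p,q in D]
    m=R.concatenate(X).mean(); er=max((m.inv()*x).magnitude() for x in X)
    print(sg,np.degrees(er),np.round(m.as_matrix(),2).tolist())
    if best is None or er<best[0]: best=(er,sg,m)
h.SG[:]=best[1]
wt=[3,1,.6,1,3]
f=lambda P:np.concatenate([w*(fk(A(j),P)[0]-p) for w,(j,p,q) in zip(wt,D)]+[.01*(P-A([160,0,300,350,0,400,0,230.]))])
o=least_squares(f,[160,0,300,350,0,400,0,230.]);print(np.round(o.x,2));print(np.round(f(o.x)[:15],1))
pickle.dump((best[1],o.x,best[2].as_matrix()),open('kin.pkl','wb'))
E
python3 fit.py
```

```text
(1, -1, 1) 175.24206854252344 [[-0.08, 0.91, 0.4], [-0.37, -0.4, 0.84], [0.92, -0.08, 0.37]]
(1, -1, -1) 174.31205495584558 [[-0.2, -0.57, 0.8], [-0.27, -0.75, -0.6], [0.94, -0.33, -0.01]]
(-1, -1, 1) 120.34167413606552 [[-0.0, -0.94, 0.34], [-0.0, -0.34, -0.94], [1.0, -0.0, -0.0]]
(-1, -1, -1) 0.5186960318303665 [[-0.0, -1.0, -0.0], [-0.0, 0.0, -1.0], [1.0, -0.0, -0.0]]
[ 1.6342e+02  5.8042e+02 -1.4536e+02  3.4234e+02 -1.5000e-01 -9.0570e+01
  7.5720e+01  6.4960e+01]
[ 11.2  -0.  -11.7   6.4 -13.7 -14.4 -62.7 -99.5  16.7 -12.6  16.7 -13.2
  12.8  32.2  17.6]
```

```bash
sed -i '/^o=least/,$d' fit.py; cat >> fit.py <<'E'
bo=None
for k in range(80):
    x0=np.random.default_rng(k).uniform([-200,-60,200,200,-.5,200,-150,100],[200,60,500,500,.5,500,150,350])
    o=least_squares(f,x0,bounds=([-250,-150,100,150,-.6,150,-250,80],[250,150,600,600,.6,600,250,400]))
    if bo is None or o.cost<bo.cost: bo=o
o=bo;print(np.round(o.x,2));print(np.round(f(o.x)[:15],1))
pickle.dump((best[1],o.x,best[2].as_matrix()),open('kin.pkl','wb'))
E
python3 fit.py|tail -4; ls; python3 -c "
from bench import arm;print([a for a in dir(arm) if a[0]!='_'])"
```

```text
(-1, -1, -1) 0.5186960318303665 [[-0.0, -1.0, -0.0], [-0.0, 0.0, -1.0], [1.0, -0.0, -0.0]]
[160.6  150.   100.   357.29   0.52 150.    78.15 112.32]
[  1.6 -12.9 -16.   -2.5 -20.9  -4.5 -81.8 -89.1  -6.3 -24.    9.  -31.
  33.4  23.   29.2]
fit.py
h.py
kin.pkl
pics
['IKError', 'job_done', 'read_state', 'tcp_to_grasp']
```

```bash
python3 - <<'E'
s=open('h.py').read()
i=s.index('def fk'); k=s.index('SG=[1')
s=s[:i]+'''def fk(j,P):
    d,a0,h,L1,c,L2,e,Lt,oy,oz,uz=P
    p=j[1]-j[2]
    B=Rz(j[0]); F=B*Ry(p); G=F*R.from_euler('x',SG[0]*j[3]); Hh=G*Ry(SG[1]*j[4]); w=Hh*R.from_euler('x',SG[2]*j[5])
    return B.apply([a0+L1*np.sin(j[1]+c),-d,h+L1*np.cos(j[1]+c)])+F.apply([L2,0,e])+G.apply([0,oy,oz])+Hh.apply([Lt,0,uz]),w
'''+s[k:]
open('h.py','w').write(s)
f=open('fit.py').read()
f=f.replace('300,300,0,300,0,230.]','300,300,0,300,0,230.,0,0,0]').replace('350,0,400,0,230.]','350,0,400,0,230.,0,0,0]')
f=f.replace('[-200,-60,200,200,-.5,200,-150,100],[200,60,500,500,.5,500,150,350]','[-50,-60,200,200,-.1,200,-50,100,-160,-50,-50],[50,60,500,500,.1,500,50,350,160,50,50]')
f=f.replace('[-250,-150,100,150,-.6,150,-250,80],[250,150,600,600,.6,600,250,400]','[-250,-150,80,150,-.6,150,-250,80,-250,-200,-200],[250,150,600,800,.6,800,250,400,250,200,200]')
f=f.replace('-.01*','.01*')
open('fit.py','w').write(f)
E
python3 fit.py|tail -4
```

```text
[-2.0900e+00  1.0860e+01  1.7410e+02  5.4315e+02 -5.0000e-02  4.2670e+02
  1.5730e+01  2.9157e+02 -1.6162e+02 -2.2440e+01  1.8370e+01]
[-0.8  0.7  0.4  1.1 -0.3  0.9 -1.1 -0.2 -1.2  0.2  0.3  0.5 -1.2 -0.4
 -0.6]
```

```bash
cat > ik.py <<'E'
from h import *
import h,pickle
sg,P,M=pickle.load(open('kin.pkl','rb')); h.SG[:]=sg; M=R.from_matrix(M)
lo=A([-3.14,-1.21,-1.07,-3.16,-2.99,-3.1])+.03; hi=A([3.14,2.06,1.41,2.05,-.16,3.1])-.03
def ik(pos,rot,seeds=12,all=False):
    sols=[]
    def f(j):
        p,w=fk(j,P); return np.r_[(p-pos)/100,(rot.inv()*(w*M.inv())).as_rotvec()]
    for k in range(seeds):
        r=np.random.default_rng(k); h0=np.arctan2(pos[1],pos[0])
        x0=np.clip(A([h0+r.uniform(-.5,.5),r.uniform(-.3,1),r.uniform(-1,.5),r.uniform(-3,2),r.uniform(-2,-.3),r.uniform(-2.5,2.5)]),lo+.01,hi-.01)
        o=least_squares(f,x0,bounds=(lo,hi))
        if o.cost<1e-5 and not any(np.abs(o.x-s).max()<.05 for s in sols): sols.append(o.x)
    return sols
E
python3 - <<'E'
from ik import *
pk=A([522,-402,35.]);pl=A([567.8,97.3,103.])
for b in (15,25,35,45):
    for sx in(1,-1):
        q=att(9.1,b,-sx);z=q.as_matrix()[:,2]
        for d in(11,-90): print('PLACE b',b,'sx',sx,d,[np.round(s,2).tolist() for s in ik(pl+z*d,q)])
        for th in range(-130,31,20):
            q=att(th,90-b,sx);z=q.as_matrix()[:,2]
            S=ik(pk+z*11,q)
            if S: print('  pick th',th,[np.round(s,2).tolist() for s in S])
E
```

```text
PLACE b 15 sx 1 11 [[0.49, 0.36, -0.56, 0.21, -0.42, -2.08]]
PLACE b 15 sx 1 -90 [[0.51, 0.18, -0.47, 0.15, -0.68, -2.03]]
  pick th -130 [[-0.12, 0.99, -0.27, 0.95, -1.48, -1.31]]
  pick th -110 [[-0.16, 0.89, -0.58, 1.35, -1.33, -1.47]]
  pick th -90 [[-0.32, 0.82, -0.81, 1.9, -1.33, -1.63]]
  pick th -50 [[-0.94, 0.85, -0.87, -3.08, -1.45, -1.56]]
  pick th -30 [[-1.12, 0.84, -0.66, -2.53, -1.25, -1.61]]
  pick th -10 [[-1.15, 0.81, -0.4, -2.05, -1.13, -1.9]]
  pick th 10 [[-1.12, 0.83, -0.17, -1.66, -1.2, -2.17]]
  pick th 30 [[-1.06, 0.89, 0.06, -1.38, -1.39, -2.33]]
PLACE b 15 sx -1 11 [[0.49, 0.36, -0.55, 0.2, -0.42, 1.07]]
PLACE b 15 sx -1 -90 [[0.51, 0.18, -0.47, 0.14, -0.68, 1.12]]
  pick th -130 [[-0.12, 0.99, -0.27, 0.95, -1.48, 1.83]]
  pick th -110 [[-0.15, 0.89, -0.58, 1.35, -1.33, 1.67]]
  pick th -90 [[-0.31, 0.82, -0.81, 1.9, -1.33, 1.51]]
  pick th -50 [[-0.93, 0.85, -0.87, -3.08, -1.46, 1.58]]
  pick th -30 [[-1.12, 0.84, -0.67, -2.53, -1.26, 1.53]]
  pick th -10 [[-1.15, 0.81, -0.41, -2.05, -1.13, 1.25]]
  pick th 10 [[-1.12, 0.83, -0.17, -1.66, -1.2, 0.98]]
  pi
[... 2419 characters left out ...]
0.56, -0.27, -1.74, -0.19, -2.78]]
  pick th -10 [[-0.79, 0.58, -0.21, -1.35, -0.43, -2.92]]
  pick th 10 [[-0.82, 0.62, -0.11, -1.15, -0.71, -2.84]]
  pick th 30 [[-0.83, 0.69, 0.02, -0.98, -0.98, -2.74]]
PLACE b 45 sx -1 11 []
PLACE b 45 sx -1 -90 []
  pick th -130 [[-0.19, 0.79, -0.31, 0.78, -1.08, 2.04]]
  pick th -110 [[-0.24, 0.7, -0.58, 1.19, -0.86, 1.97]]
  pick th -90 [[-0.43, 0.62, -0.76, 1.8, -0.72, 1.84]]
  pick th -50 [[-0.92, 0.58, -0.66, -3.06, -0.46, 1.54]]
  pick th -30 [[-0.79, 0.56, -0.28, -1.75, -0.19, 0.37]]
  pick th -10 [[-0.79, 0.58, -0.21, -1.36, -0.43, 0.23]]
  pick th 10 [[-0.83, 0.62, -0.11, -1.15, -0.71, 0.3]]
  pick th 30 [[-0.83, 0.69, 0.02, -0.99, -0.98, 0.4]]
```

```bash
cat >> ik.py <<'E'
def track(j,wps,n=12):
    for k,(p1,q1) in enumerate(wps):
        p0,w0=fk(j,P); q0=w0*M.inv(); rv=(q0.inv()*q1).as_rotvec(); m=9;mx=0;e=0
        for i in range(1,n+1):
            pos=p0+(A(p1)-p0)*i/n; rot=q0*R.from_rotvec(rv*i/n)
            f=lambda x:np.r_[(fk(x,P)[0]-pos)/100,(rot.inv()*(fk(x,P)[1]*M.inv())).as_rotvec()]
            o=least_squares(f,np.clip(j,lo+1e-3,hi-1e-3),bounds=(lo,hi)); mx=max(mx,np.abs(o.x-j).max()); j=o.x; e=max(e,o.cost); m=min(m,-j[4])
        print(k,np.round(p1,0),'turn',np.round(np.degrees(rv),1),'j',np.round(j,2),'min|q5| %.2f maxstep %.2f err %.1e'%(m,mx,e))
    return j
E
python3 - <<'E'
from ik import *
T=grab('top')
c2=lambda u,v:((u+.5)/5-.5+320,(v+.5)/5-.5+215)
print('orange',onz(T,*c2(328,127),86),onz(T,*c2(750,208),86))
s=arm.read_state()
for th in (-20,0,20):
    print('TH',th)
    q=att(th,75,-1);z=q.as_matrix()[:,2];g=A([522,-402,42])+z*11; pre=g-z*90
    pl=A([567.8-8*.987,97.3-8*.158,103]);qp=att(9.1,15,1);zp=qp.as_matrix()[:,2];G=pl+zp*11
    t1=max(th,15)
    j=track(s['joints'],[([440,-390,220],att(t1,10,-1)),(pre+[0,0,60],att(t1,75,-1)),(pre,q),(g,q),(g+[0,0,120],q),([440,-330,250],att(t1,10,-1)),([500,0,260],att(9.1,15,1)),(G-zp*110,qp),(G,qp)])
E
```

```text
orange [ 600.90299518 -295.68628567   86.        ] [ 571.53449319 -468.92421642   86.        ]
TH -20
0 [ 440 -390  220] turn [ -1.7 -12.7 127.3] j [-0.52  0.29 -0.12 -0.14 -1.04 -0.72] min|q5| 0.93 maxstep 0.17 err 1.6e-25
1 [ 450. -376.  122.] turn [  0. -65.  -0.] j [-1.2   0.62 -0.25 -1.48 -1.3   0.84] min|q5| 0.89 maxstep 0.16 err 4.5e-22
2 [ 450. -376.   62.] turn [33.8 -0.   9.1] j [-1.3   0.73 -0.67 -2.15 -1.22  1.43] min|q5| 1.16 maxstep 0.07 err 2.2e-22
3 [ 532. -406.   39.] turn [ 0. -0.  0.] j [-1.15  0.8  -0.54 -2.28 -1.15  1.39] min|q5| 1.15 maxstep 0.01 err 2.8e-20
4 [ 532. -406.  159.] turn [ 0. -0.  0.] j [-1.11  0.49 -0.49 -2.16 -0.92  1.07] min|q5| 0.92 maxstep 0.03 err 8.5e-25
5 [ 440 -330  250] turn [-24.9  62.9 -27.2] j [-0.41  0.19 -0.18 -0.12 -1.07 -0.84] min|q5| 0.46 maxstep 0.30 err 2.1e-18
6 [500   0 260] turn [   7.6    1.9 -174.1] j [ 0.36  0.01 -0.44  0.06 -0.87  1.34] min|q5| 0.87 maxstep 0.20 err 1.2e-20
7 [535.  92. 199.] turn [ 0. -0.  0.] j [ 0.52  0.15 -0.48  0.14 -0.7   1.12] min|q5| 0.70 maxstep 0.02 err 3.8e-28
8 [563.  96.  92.] turn [-0.  0.  
[... 1543 characters left out ...]
. -398.   39.] turn [-0. -0. -0.] j [-1.09  0.84 -0.05 -1.51 -1.29  0.87] min|q5| 1.29 maxstep 0.01 err 1.1e-25
4 [ 532. -398.  159.] turn [ 0. -0.  0.] j [-1.08  0.63 -0.05 -1.45 -1.3   0.65] min|q5| 1.29 maxstep 0.02 err 2.4e-20
5 [ 440 -330  250] turn [-0. 65.  0.] j [-0.42  0.2  -0.16 -0.14 -1.09 -0.74] min|q5| 0.95 maxstep 0.14 err 7.1e-23
6 [500   0 260] turn [   7.4    3.5 -169.2] j [ 0.36  0.01 -0.44  0.06 -0.87  1.34] min|q5| 0.87 maxstep 0.19 err 1.5e-21
7 [535.  92. 199.] turn [ 0. -0.  0.] j [ 0.52  0.15 -0.48  0.14 -0.7   1.12] min|q5| 0.70 maxstep 0.02 err 3.6e-28
8 [563.  96.  92.] turn [-0.  0.  0.] j [ 0.49  0.35 -0.57  0.21 -0.41  1.05] min|q5| 0.41 maxstep 0.02 err 2.0e-25
```

Emit:
drive_tool(deltas=[[[0,0,0],[0,-1,8.4]],[[0,0,0],[0,-1,8.4]],[[0,0,0],[0,-1,8.4]],[[0,0,0],[0,-1,8.4]],[[0,0,0],[0,-1,8.4]],[[0,0,0],[0,-1,8.4]],[[0,0,0],[0,-1,8.4]],[[0,0,0],[0,-1,8.4]],[[0,0,0],[0,-1,8.4]],[[0,0,0],[0,-1,8.4]],[[0,0,0],[0,-1,8.4]],[[0,0,0],[0,-1,8.4]]], claw=5.2)

```text
clock: 6.35
position: [481.5, -376.2, 234.8]
ee_rot: [-0.352, 0.933, -0.004, 0.079]
contact_force: [0.2, -0.0, 0.7]
gripper_width: 52.3
grasp_force: 0.0
```

Emit:
drive_tool(deltas=[[[0,0,0],[0,-1,8.4]],[[0,0,0],[0,-1,8.4]],[[0,0,0],[0,-1,8.4]],[[0,0,0],[0,0,0]]])

```text
clock: 6.75
position: [481.2, -376.4, 235.0]
ee_rot: [-0.143, 0.984, 0.023, 0.102]
contact_force: [0.0, 0.4, 1.2]
gripper_width: 52.2
grasp_force: 0.0
```

```bash
python3 - <<'E'
from ik import *
plan([440,-390,220],att(15,10,-1))
q=att(0,75,-1);z=q.as_matrix()[:,2];plan(A([522,-402,42])+z*-79,q)
j=A([-1.14,.8,-.28,-1.84,-1.14,1.09]);p=fk(j,P)[0];Q=P.copy();Q[7]=0;print('wrist',fk(j,Q)[0]);Q[8]=Q[9]=Q[10]=0;print('forearm end',fk(j,Q)[0])
E
```

```text
t 6.8 pos [ 481.2 -376.4  235. ] w 52.2 g 0 F [0.  0.4 1.2] j [-0.48  0.31 -0.04 -0.18 -1.08 -0.73]
turn deg [1.17 1.94 1.37]
shift cm now-axes [ 4.56 -0.15  0.57] target-axes [ 4.53 -0.25  0.72]
t 6.8 pos [ 481.2 -376.4  235. ] w 52.2 g 0 F [0.  0.4 1.2] j [-0.48  0.31 -0.04 -0.18 -1.08 -0.73]
turn deg [ 12.66 -62.71  12.02]
shift cm now-axes [ 7.62 -1.71 16.  ] target-axes [17.59 -2.56  1.03]
wrist [ 250.98323896 -404.07970365  114.46095396]
forearm end [ 251.63976006 -542.52981617  200.76687157]
```

Emit:
drive_tool(deltas=[[[4.5,0,0],[0,0,0]],[[0,0,0],[0,-8,0]],[[0,0,0],[0,-8,0]],[[0,0,0],[0,-8,0]],[[0,0,0],[0,-8,0]],[[0,0,0],[0,-8,0]],[[0,0,0],[0,-8,0]],[[0,0,0],[0,-8,0]],[[0,0,0],[0,-8,0]],[[0,0,0],[0,0,0]]])

```text
clock: 7.75
position: [437.4, -389.2, 220.6]
ee_rot: [-0.105, 0.782, 0.098, 0.607]
contact_force: [-0.4, 0.2, -0.9]
gripper_width: 51.9
grasp_force: 0.0
```

```bash
python3 - <<'E'
from ik import *
q=att(0,75,-1);z=q.as_matrix()[:,2];plan(A([522,-402,42])+z*-79,q)
E
```

```text
t 7.8 pos [ 437.4 -389.2  220.6] w 51.9 g 0 F [-0.4  0.2 -0.9] j [-1.19  0.46 -0.17 -1.42 -1.36  0.57]
turn deg [16.22  0.63  2.71]
shift cm now-axes [15.19 -1.87  4.28] target-axes [15.06 -1.28  4.89]
```

Emit:
drive_tool(deltas=[[[0,0,0],[8,0.3,1.3]],[[0,0,0],[8,0.3,1.3]],[[3.7,-0.3,1.2],[0,0,0]],[[3.8,-0.3,1.2],[0,0,0]],[[3.8,-0.3,1.2],[0,0,0]],[[3.8,-0.4,1.3],[0,0,0]],[[0,0,0],[0,0,0]]])

```text
clock: 8.45
position: [448.9, -400.8, 59.6]
ee_rot: [-0.004, 0.794, 0.005, 0.608]
contact_force: [-0.6, 0.5, 0.2]
gripper_width: 52.1
grasp_force: 0.0
```

```bash
python3 - <<'E'
from ik import *
q=att(0,75,-1);z=q.as_matrix()[:,2];plan(A([522,-402,42])+z*11,q)
S=grab('side','s1.png');T=grab('top','t1.png')
t=cv2.imread('pics/t1.png')[200:420,280:560];s=cv2.imread('pics/s1.png')[100:320,260:540]
cv2.imwrite('pics/m1.png',cv2.resize(np.vstack([t,s]),(700,1100))[:1100:2,::1] if 0 else cv2.resize(np.hstack([t,s]),(800,314),interpolation=cv2.INTER_CUBIC))
E
```

```text
t 8.4 pos [ 448.9 -400.8   59.6] w 52.1 g 0 F [-0.6  0.5  0.2] j [-1.25  0.72 -0.35 -1.72 -1.19  1.06]
turn deg [ 0.69 -0.18  0.03]
shift cm now-axes [-0.22 -0.22  8.62] target-axes [-0.2  -0.12  8.62]
```

View pics/m1.png

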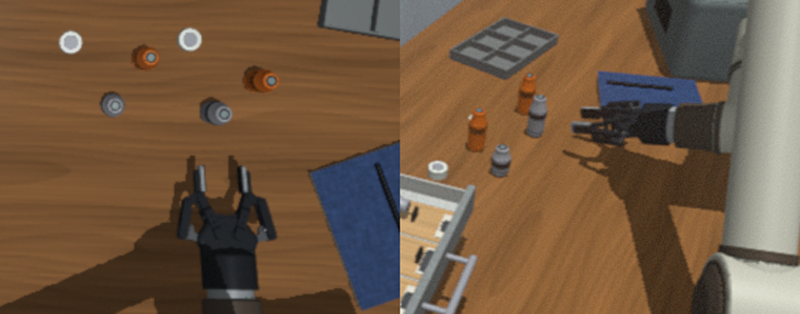

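The open fingers, at about (199,175) and (243,175) in the crop, straddle the tall objective's line at (218,113). I'll move in and close.

Emit:
drive_tool(deltas=[[[-0.2,-0.2,0],[0.7,-0.2,0]],[[0,0,2],[0,0,0]],[[0,0,2],[0,0,0]],[[0,0,2],[0,0,0]],[[0,0,1.5],[0,0,0]],[[0,0,1.1],[0,0,0]],[[0,0,0],[0,0,0]]])

```text
clock: 9.25
position: [534.2, -406.0, 49.8]
ee_rot: [-0.004, 0.79, -0.007, 0.613]
contact_force: [-0.1, 0.1, -1.4]
gripper_width: 51.9
grasp_force: 0.0
```

Emit:
drive_tool(deltas=[[[0,0,0],[0,0,0]],[[0,0,0],[0,0,0]],[[0,0,0],[0,0,0]],[[0,0,0],[0,0,0]],[[0,0,0],[0,0,0]]], claw=2.8)

```text
clock: 9.75
position: [532.9, -405.9, 48.8]
ee_rot: [-0.003, 0.79, -0.006, 0.613]
contact_force: [-1.0, 2.6, 5.0]
gripper_width: 32.5
grasp_force: 59.2
```

```bash
python3 - <<'E'
from ik import *
q=att(0,75,-1);z=q.as_matrix()[:,2];plan(A([522,-402,42])+z*11,q)
T=grab('top','t2.png')
E
```

```text
t 9.8 pos [ 532.9 -405.9   48.8] w 32.5 g 59 F [-1.   2.6  5. ] j [-1.12  0.77 -0.28 -1.85 -1.13  1.07]
turn deg [-0.35  0.66  0.64]
shift cm now-axes [0.94 0.4  0.21] target-axes [0.94 0.39 0.22]
```

Emit:
drive_tool(deltas=[[[-1,0,-0.3],[0,0,0]],[[-2,0,-0.5],[0,0,0]],[[-3,0,-0.8],[0,0,0]],[[-3,0,-0.8],[0,0,0]],[[-3,0,-0.8],[0,0,0]],[[0,0,0],[0,0,0]]])

```text
clock: 10.4
position: [532.6, -406.3, 177.3]
ee_rot: [-0.004, 0.789, -0.01, 0.614]
contact_force: [0.3, -1.5, -1.6]
gripper_width: 32.3
grasp_force: 58.6
```

```bash
python3 - <<'E'
from ik import *
plan([440,-330,250],att(15,10,-1))
T=grab('top','t3.png');S=grab('side','s3.png')
t=cv2.imread('pics/t3.png')[200:360,360:520];s=cv2.imread('pics/s3.png')[100:260,280:440]
cv2.imwrite('pics/m3.png',cv2.resize(np.hstack([t,s]),(800,400),interpolation=cv2.INTER_CUBIC))
E
```

```text
t 10.4 pos [ 532.6 -406.3  177.3] w 32.3 g 59 F [ 0.3 -1.5 -1.6] j [-1.08  0.5  -0.25 -1.73 -1.04  0.76]
turn deg [-11.96  65.14 -10.98]
shift cm now-axes [ -4.91   7.41 -10.85] target-axes [ 5.61  9.76 -8.37]
```

View pics/m3.png

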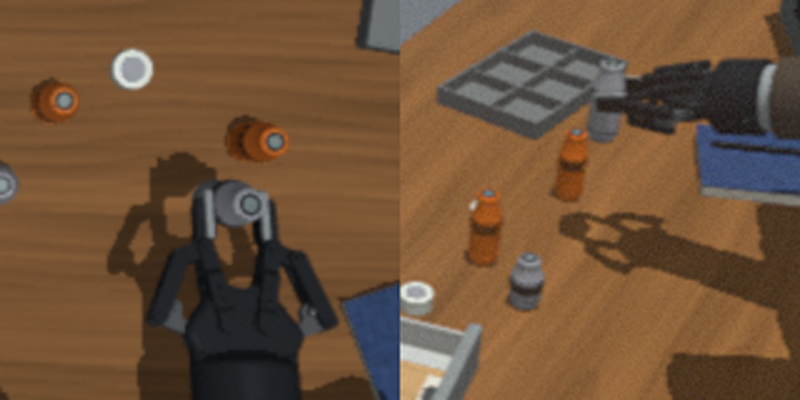

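The objective is held upright around its barrel, with the nose at top crop (250,205) and at side crop (213,66). I'll work out where it sits in the tool frame, then plan the carry.

```bash
cat > obj.py <<'E'
from ik import *
T=grab('top');S=grab('side')
n,e=tri(T,(460-.3,282-.3),S,(365.2-.3,126.4-.3));print('nose',n,e)
s=arm.read_state();r=R.from_quat(s['ee_rot'])
print('tail px pred',proj(S,n-[0,0,86]),'seen 361.6 154')
nt=r.inv().apply(n-s['position']);at=r.inv().apply([0,0,1]);print('nose in tool',nt,'axis in tool',at,'tail',nt-86*at)
E
python3 obj.py; python3 - <<'E'
from ik import *
s=arm.read_state()
pl=A([567.8-8*.987,97.3-8*.158,103]);qp=att(9.1,15,1);zp=qp.as_matrix()[:,2];G=pl+zp*11
track(s['joints'],[([440,-330,250],att(15,10,-1)),([450,-330,270],att(15,10,-1)*R.from_euler('z',-90,degrees=True)),([500,0,280],att(9.1,15,1)),(G-zp*110,qp),(G,qp)])
E
```

```text
nose [ 522.27274475 -411.08612086  206.1539227 ] 0.8557355916083378
tail px pred (np.float64(360.2507786273662), np.float64(154.99487753482427)) seen 361.6 154
nose in tool [-32.56299442  -7.13702941 -17.80339679] axis in tool [-0.96750159 -0.01044252 -0.25264923] tail [50.64214214 -6.23897286  3.92443663]
0 [ 440 -330  250] turn [-11.3  64.8 -11.5] j [-0.41  0.19 -0.18 -0.12 -1.07 -0.84] min|q5| 0.73 maxstep 0.18 err 1.7e-19
1 [ 450 -330  270] turn [ -0.  -0. -90.] j [-0.41  0.19 -0.13 -0.12 -1.12  0.72] min|q5| 1.08 maxstep 0.13 err 1.6e-29
2 [500   0 280] turn [  2.9   4.9 -84.2] j [ 0.36 -0.01 -0.4   0.06 -0.93  1.34] min|q5| 0.93 maxstep 0.07 err 6.0e-20
3 [535.  92. 199.] turn [-0.  0.  0.] j [ 0.52  0.15 -0.48  0.14 -0.7   1.12] min|q5| 0.70 maxstep 0.02 err 5.3e-27
4 [563.  96.  92.] turn [-0.  0.  0.] j [ 0.49  0.35 -0.57  0.21 -0.41  1.05] min|q5| 0.41 maxstep 0.02 err 1.8e-25
```

```bash
python3 - <<'E'
from ik import *
T=grab('top');S=grab('side');s=arm.read_state();r=R.from_quat(s['ee_rot']);p=s['position']
print(p,'fk',fk(s['joints'],P)[0])
for n,(D,c) in {'top':(T,(360,200)),'side':(S,(280,100))}.items():
    for y in(-16.5,0,16.5):
        for z in(0,-11):
            u,v=proj(D,p+r.apply([0,y,z])); print(n,y,z,'crop',np.round([(u-c[0]+.5)*2.5+(400 if n=='side' else 0),(v-c[1]+.5)*2.5],1))
t=cv2.imread('pics/t3.png')[255:310,425:485];q=cv2.imread('pics/s3.png')[115:170,340:400]
cv2.imwrite('pics/m4.png',cv2.resize(np.hstack([t,q]),(800,367),interpolation=cv2.INTER_CUBIC))
E
```

```text
[ 531.47653901 -404.38002404  169.81044518] fk [ 541.30426736 -401.25871136  174.48599673]
top -16.5 0 crop [248.6 192.3]
top -16.5 -11 crop [249.7 206.6]
top 0 0 crop [226.6 191.7]
top 0 -11 crop [227.7 205.9]
top 16.5 0 crop [204.6 191. ]
top 16.5 -11 crop [205.6 205.3]
side -16.5 0 crop [603.5  91.9]
side -16.5 -11 crop [613.2  92. ]
side 0 0 crop [597.8  98.2]
side 0 -11 crop [607.6  98.3]
side 16.5 0 crop [591.9 104.5]
side 16.5 -11 crop [601.8 104.8]
```

View pics/m4.png

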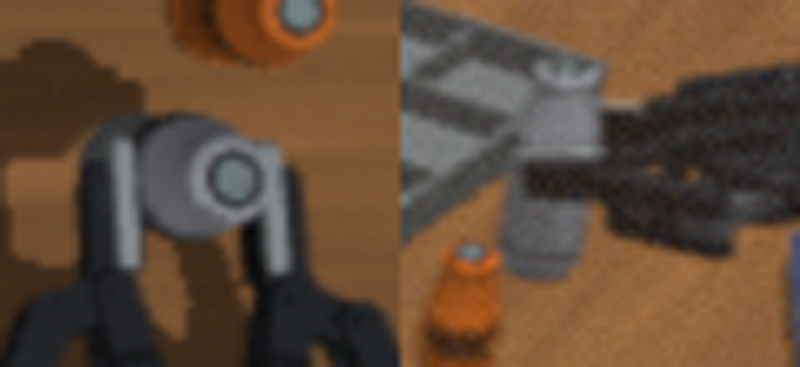

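Emit:
drive_tool(deltas=[[[-1.2,1.8,-2.7],[0,0,0]],[[-1.2,1.8,-2.7],[0,0,0]],[[-1.2,1.8,-2.7],[-1.4,7.5,-1.4]],[[-1.2,1.8,-2.7],[-1.4,7.5,-1.4]],[[0,0,0],[-1.4,7.5,-1.4]],[[0,0,0],[-1.4,7.5,-1.4]],[[0,0,0],[-1.4,7.5,-1.4]],[[0,0,0],[-1.4,7.5,-1.4]],[[0,0,0],[-1.4,7.5,-1.4]],[[0,0,0],[-1.4,7.5,-1.4]],[[0,0,0],[0,0,0]],[[0,0,0],[0,0,0]]])

```text
clock: 11.9
position: [444.9, -331.4, 240.2]
ee_rot: [-0.128, 0.981, 0.014, 0.142]
contact_force: [1.3, -0.4, -2.5]
gripper_width: 32.3
grasp_force: 59.4
```

```bash
python3 - <<'E'
from ik import *
plan([500,0,280],att(9.1,15,1))
E
```

```text
t 11.9 pos [ 444.9 -331.4  240.2] w 32.3 g 59 F [ 1.3 -0.4 -2.5] j [-0.45  0.18 -0.2  -0.22 -0.97 -0.75]
turn deg [  -2.11    1.68 -174.34]
shift cm now-axes [-14.44  30.59  -0.17] target-axes [ 11.35 -31.85  -1.08]
```

Emit:
drive_tool(deltas=[[[0,0,-0.2],[0,0,-8.3]],[[0,0,-0.2],[0,0,-8.3]],[[0,0,-0.2],[0,0,-8.3]],[[0,0,-0.2],[0,0,-8.3]],[[0,0,-0.2],[0,0,-8.3]],[[0,0,-0.2],[0,0,-8.3]],[[0,0,-0.2],[0,0,-8.3]],[[0,0,-0.2],[0,0,-8.3]],[[0,0,-0.2],[0,0,-8.3]],[[0,0,-0.2],[0,0,-8.3]],[[0,0,0],[0,0,-8.3]],[[0,0,0],[0,0,-8.3]]])

```text
clock: 13.1
position: [437.9, -333.8, 260.6]
ee_rot: [0.833, -0.534, 0.1, -0.102]
contact_force: [-0.1, 0.4, -2.5]
gripper_width: 32.5
grasp_force: 59.7
```

Emit:
drive_tool(deltas=[[[0,0,0],[0,0,-8.3]],[[0,0,0],[0,0,-8.3]],[[0,0,0],[0,0,-8.3]],[[0,0,0],[0,0,-8.3]],[[0,0,0],[0,0,-8.3]],[[0,0,0],[0,0,-8.3]],[[0,0,0],[0,0,-8.3]],[[0,0,0],[0,0,-8.3]],[[0,0,0],[0,0,-8.3]],[[0,0,0],[0,0,0]],[[0,0,0],[0,0,0]]])

```text
clock: 14.2
position: [438.5, -334.0, 261.0]
ee_rot: [0.987, 0.077, 0.142, -0.02]
contact_force: [-0.6, -0.4, -1.9]
gripper_width: 32.5
grasp_force: 59.7
```

```bash
python3 - <<'E'
from ik import *
plan([530,91,225],att(9.1,15,1))
E
```

```text
t 14.2 pos [ 438.5 -334.   261. ] w 32.5 g 60 F [-0.6 -0.4 -1.9] j [-0.46  0.16 -0.18 -0.21 -1.02  2.28]
turn deg [-0.98 -1.42 -0.3 ]
shift cm now-axes [ 13.88 -40.45   8.6 ] target-axes [ 14.29 -40.52   7.56]
```

Emit:
drive_tool(deltas=[[[1.4,-4.0,0],[-1,-1.4,-0.3]],[[1.4,-4.1,0.8],[0,0,0]],[[1.4,-4.1,0.8],[0,0,0]],[[1.4,-4.1,0.8],[0,0,0]],[[1.4,-4.1,0.8],[0,0,0]],[[1.4,-4.1,0.8],[0,0,0]],[[1.4,-4.0,0.8],[0,0,0]],[[1.4,-4.0,0.8],[0,0,0]],[[1.4,-4.0,0.8],[0,0,0]],[[1.6,-4.0,1.0],[0,0,0]],[[0,0,0],[0,0,0]],[[0,0,0],[0,0,0]]])

```text
clock: 15.4
position: [527.3, 91.5, 226.0]
ee_rot: [0.988, 0.081, 0.129, -0.009]
contact_force: [-0.8, -0.3, -2.6]
gripper_width: 32.3
grasp_force: 59.9
```

Emit:
drive_tool(deltas=[[[0,0,0],[0,0,0]],[[0,0,0],[0,0,0]]])

```text
clock: 15.6
position: [527.6, 89.7, 227.0]
ee_rot: [0.988, 0.08, 0.13, -0.009]
contact_force: [0.7, 0.3, -3.1]
gripper_width: 32.5
grasp_force: 59.9
```

```bash
python3 - <<'E'
from ik import *
plan([530,91,225],att(9.1,15,1))
T=grab('top','t5.png');S=grab('side','s5.png')
t=cv2.imread('pics/t5.png')[205:330,110:260];s=cv2.imread('pics/s5.png')[190:315,190:340]
cv2.imwrite('pics/m5.png',cv2.resize(np.hstack([t,s]),(800,333),interpolation=cv2.INTER_CUBIC))
E
```

```text
t 15.6 pos [527.6  89.7 227. ] w 32.5 g 60 F [ 0.7  0.3 -3.1] j [ 0.52  0.11 -0.46  0.14 -0.77  1.12]
turn deg [ 0.1  -0.03  0.14]
shift cm now-axes [ 0.19 -0.09  0.26] target-axes [ 0.19 -0.09  0.26]
```

View pics/m5.png

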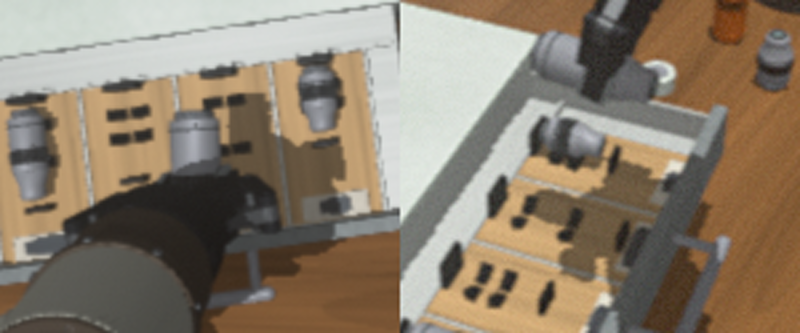

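```bash
python3 - <<'E'
from ik import *
T=grab('top');S=grab('side')
tp=((194+.5)/2.667-.5+110,(113+.5)/2.667-.5+205);sp=((543-400+.5)/2.667-.5+190,(51+.5)/2.667-.5+190)
n,e=tri(T,tp,S,sp);print('tail',n,e)
s=arm.read_state();r=R.from_quat(s['ee_rot']);tt=r.inv().apply(n-s['position']);print(s['position'],'tail in tool',tt)
q=att(9.1,15,1); ax=r.apply([-.9675,-.0104,-.2526]);print('axis from pick',ax, 'want',[-np.cos(np.radians(9.1)),-np.sin(np.radians(9.1)),0])
print('nose pred side crop',[(v-190+.5)*2.667+o for v,o in zip(proj(S,n+86*ax),(400,0))])
b=n+25*ax;print('barrel pt top crop',(A(proj(T,b))-[110,205]+.5)*2.667)
E
```

```text
tail [572.41032764  92.59291521 237.35806833] 1.751055040657456
[527.85625334  90.12482799 227.13787458] tail in tool [45.49905114  4.7616497   1.66504937]
axis from pick [-0.98853691 -0.15070461 -0.00735264] want [np.float64(-0.9874138067509114), np.float64(-0.15815806725448353), 0]
nose pred side crop [np.float64(660.390279360018), np.float64(81.86632007549191)]
barrel pt top crop [199.27481173 151.55771692]
```

The objective hangs level with its tail to the rear, tail end at top crop (194,113) and side crop (543,51). I'll lower it to just above the cradle and recheck there.

```bash
python3 - <<'E'
from ik import *
s=arm.read_state();plan(s['position']+A([28.9,10,-100]),att(9.1,15,1))
E
```

```text
t 15.8 pos [527.9  90.1 227.1] w 32.1 g 60 F [-0.1 -0.5 -2.7] j [ 0.52  0.11 -0.45  0.14 -0.76  1.12]
turn deg [ 0.1  -0.05  0.2 ]
shift cm now-axes [ 0.31 -0.55 10.44] target-axes [ 0.32 -0.53 10.44]
```

Emit:
drive_tool(deltas=[[[0.1,-0.2,2],[0,0,0]],[[0.1,-0.2,2.5],[0,0,0]],[[0.1,-0.1,2.5],[0,0,0]],[[0,0,2],[0,0,0]],[[0,0,1.4],[0,0,0]],[[0,0,0],[0,0,0]],[[0,0,0],[0,0,0]],[[0,0,0],[0,0,0]]])

```text
clock: 16.6
position: [557.2, 100.6, 128.4]
ee_rot: [0.988, 0.081, 0.132, -0.01]
contact_force: [0.0, -0.5, -2.0]
gripper_width: 32.6
grasp_force: 59.9
```

```bash
python3 - <<'E'
from ik import *
s=arm.read_state();plan(s['position'],att(9.1,15,1))
T=grab('top','t6.png');S=grab('side','s6.png')
t=cv2.imread('pics/t6.png')[220:275,160:220];s=cv2.imread('pics/s6.png')[220:295,205:305]
a=cv2.resize(t,(480,440),interpolation=cv2.INTER_CUBIC);b=cv2.resize(s,(320,240),interpolation=cv2.INTER_CUBIC)
o=np.zeros((440,800,3),np.uint8);o[:,:480]=a;o[:240,480:]=b;cv2.imwrite('pics/m6.png',o)
E
```

```text
t 16.6 pos [557.2 100.6 128.4] w 32.6 g 60 F [ 0.  -0.5 -2. ] j [ 0.51  0.27 -0.55  0.19 -0.51  1.07]
turn deg [ 0.06 -0.15  0.27]
shift cm now-axes [0. 0. 0.] target-axes [0. 0. 0.]
```

View pics/m6.png

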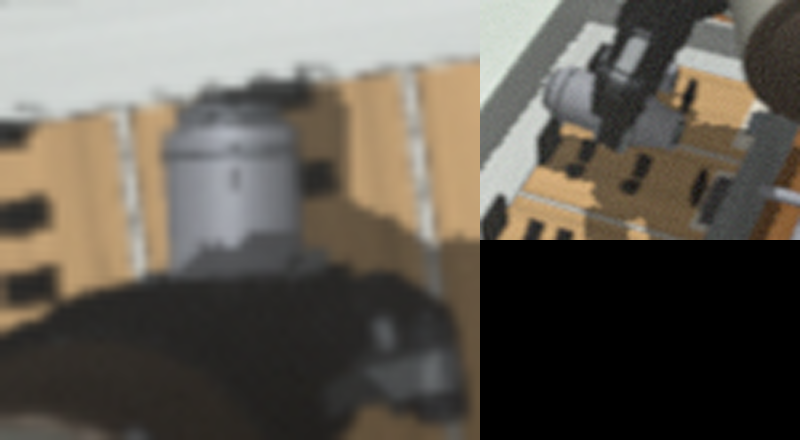

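```bash
python3 - <<'E'
from ik import *
T=grab('top')
c,s=.9874,.1582
W=lambda m,l,z:A([m*c-l*s,m*s+l*c,z])
px=lambda p:np.round((A(proj(T,p))-[160,220]+.5)*8,0)
for z in (137,):
  for m in (610,604,590,570): print('m',m,[px(W(m,6.2+o,z)).tolist() for o in((-13,0,13) if m>604 else (-17,0,17))])
print('thread top edge m610 z+13',px(W(610,6.2,150)))
S=grab('side');pt=lambda p:np.round([(proj(S,p)[0]-205+.5)*3.2+480,(proj(S,p)[1]-220+.5)*3.2])
print('side tail',pt(W(610,6.2,137)),'stop',pt(W(614,6.2,107)))
E
```

```text
m 610 [[288.0, 110.0], [237.0, 117.0], [185.0, 124.0]]
m 604 [[307.0, 132.0], [240.0, 141.0], [172.0, 150.0]]
m 590 [[314.0, 187.0], [246.0, 197.0], [179.0, 206.0]]
m 570 [[323.0, 267.0], [256.0, 276.0], [188.0, 286.0]]
thread top edge m610 z+13 [226. 115.]
side tail [558.  90.] stop [554. 125.]
```

```bash
python3 - <<'E'
from ik import *
c,s=.9874,.1582
W=lambda m,l,z:A([m*c-l*s,m*s+l*c,z])
im=cv2.imread('pics/t6.png'); T=grab('top')
sat=cv2.cvtColor(im,cv2.COLOR_BGR2HSV)[:,:,1].astype(float)
R0=[]
for v in range(233,254):
    r=sat[v,172:206]; g=r<60; u0=190-172
    # subpixel crossing at level 70 from centre(188)
    L=next((k for k in range(16,0,-1) if r[k]>70),None);Rr=next((k for k in range(16,33) if r[k]>70),None)
    f=lambda a,b:(70-r[a])/(r[b]-r[a])
    l=172+L+1-f(L+1,L) if L else np.nan; q=172+Rr-1+f(Rr-1,Rr) if Rr else np.nan
    R0.append((v,l,q)); print(v,round(l,1),round(q,1),round((l+q)/2,2))
for m in(600,590,580,570): print(m,[np.round(proj(T,W(m,6.2+o,137)),1).tolist() for o in(17,-17)])
E
```

```text
233 181.2 198.1 189.62
234 181.3 195.9 188.56
235 181.2 196.8 188.99
236 180.1 197.5 188.79
237 179.6 197.5 188.52
238 179.5 197.5 188.49
239 179.5 197.7 188.6
240 179.6 200.9 190.24
241 179.8 201.2 190.53
242 179.9 201.5 190.71
243 179.9 201.4 190.69
244 180.0 200.0 190.01
245 180.1 197.8 188.97
246 180.2 197.8 188.96
247 180.2 197.8 188.97
248 180.2 197.8 188.98
249 180.2 197.8 188.98
250 180.3 198.4 189.32
251 180.3 200.9 190.57
252 180.2 201.3 190.77
253 180.0 203.3 191.66
600 [[181.3, 240.3], [198.1, 238.0]]
590 [[181.9, 245.2], [198.7, 242.9]]
580 [[182.5, 250.2], [199.3, 247.9]]
570 [[183.0, 255.2], [199.9, 252.9]]
```

The top crop shows the tail end at about (230,105) and the barrel's mid-line near x=234 at row 200, against an expected 246. So the objective sits about 2.5 mm too far left and 2 mm too far back. I'll correct both while descending.

Emit:
drive_tool(deltas=[[[-0.2,0.25,0],[0,0,0]],[[-0.1,0,0.5],[0,0,0]],[[-0.2,0,0.7],[0,0,0]],[[-0.2,0,0.6],[0,0,0]],[[-0.1,0,0.5],[0,0,0]],[[0,0,0],[0,0,0]],[[0,0,0],[0,0,0]],[[0,0,0],[0,0,0]]])

```text
clock: 17.65
position: [555.5, 97.7, 103.1]
ee_rot: [0.988, 0.081, 0.131, -0.009]
contact_force: [0.5, 0.4, -2.4]
gripper_width: 32.6
grasp_force: 59.9
```

Emit:
drive_tool(deltas=[[[-0.05,0,0.2],[0,0,0]],[[-0.05,0,0.2],[0,0,0]],[[0,0,0],[0,0,0]],[[0,0,0],[0,0,0]]])

```text
clock: 18.05
position: [555.3, 97.6, 98.7]
ee_rot: [0.988, 0.081, 0.13, -0.009]
contact_force: [0.4, 0.3, -2.5]
gripper_width: 32.3
grasp_force: 59.9
```

Emit:
drive_tool(deltas=[[[-0.05,0,0.2],[0,0,0]],[[0,0,0],[0,0,0]],[[0,0,0],[0,0,0]]])

```text
clock: 18.35
position: [555.3, 97.6, 96.7]
ee_rot: [0.988, 0.081, 0.13, -0.009]
contact_force: [0.2, -0.1, -2.5]
gripper_width: 32.5
grasp_force: 59.9
```

Emit:
drive_tool(deltas=[[[-0.03,0,0.1],[0,0,0]],[[-0.02,0,0.1],[0,0,0]],[[0,0,0],[0,0,0]],[[0,0,0],[0,0,0]]])

```text
clock: 18.75
position: [555.6, 97.7, 94.9]
ee_rot: [0.988, 0.081, 0.131, -0.009]
contact_force: [-0.7, 0.7, -1.3]
gripper_width: 33.0
grasp_force: 59.9
```

```bash
python3 - <<'E'
from ik import *
s=arm.read_state();plan(s['position'],att(9.1,15,1))
T=grab('top','t7.png');S=grab('side','s7.png')
t=cv2.imread('pics/t7.png')[220:275,160:220];s=cv2.imread('pics/s7.png')[220:295,205:305]
a=cv2.resize(t,(480,440),interpolation=cv2.INTER_CUBIC);b=cv2.resize(s,(320,240),interpolation=cv2.INTER_CUBIC)
o=np.zeros((440,800,3),np.uint8);o[:,:480]=a;o[:240,480:]=b;cv2.imwrite('pics/m7.png',o)
im=cv2.imread('pics/t7.png');sat=cv2.cvtColor(im,cv2.COLOR_BGR2HSV)[:,:,1]
for v in(236,238,240,242,246,250): print(v,sat[v,176:206].tolist())
c,s=.9874,.1582
W=lambda m,l,z:A([m*c-l*s,m*s+l*c,z])
for m in(610,600,590,580): print(m,[np.round(proj(T,W(m,6.2+o,103)),1).tolist() for o in(17,-17)])
E
```

```text
t 18.8 pos [555.6  97.7  94.9] w 33.0 g 60 F [-0.7  0.7 -1.3] j [ 0.5   0.32 -0.6   0.22 -0.41  1.04]
turn deg [ 0.08 -0.05  0.3 ]
shift cm now-axes [0. 0. 0.] target-axes [0. 0. 0.]
236 [57, 96, 101, 100, 100, 100, 101, 101, 100, 99, 88, 35, 10, 14, 14, 15, 17, 17, 16, 14, 15, 11, 9, 23, 66, 80, 87, 95, 99, 99]
238 [45, 94, 99, 101, 101, 101, 100, 99, 93, 67, 12, 8, 13, 14, 14, 15, 16, 16, 15, 13, 14, 14, 11, 9, 5, 31, 82, 97, 100, 99]
240 [28, 88, 100, 100, 101, 100, 100, 100, 93, 53, 4, 13, 14, 14, 15, 15, 15, 17, 16, 15, 16, 12, 10, 11, 3, 29, 78, 96, 100, 100]
242 [16, 75, 99, 100, 101, 101, 102, 100, 93, 56, 4, 14, 15, 14, 13, 14, 16, 16, 15, 15, 14, 13, 14, 11, 10, 12, 71, 89, 97, 100]
246 [22, 44, 94, 101, 102, 101, 103, 101, 97, 74, 2, 13, 14, 14, 15, 12, 15, 15, 14, 15, 14, 15, 14, 13, 10, 14, 71, 91, 99, 101]
250 [39, 16, 75, 99, 101, 103, 102, 102, 100, 85, 6, 13, 14, 14, 13, 14, 14, 14, 15, 16, 14, 16, 15, 12, 11, 16, 63, 90, 90, 89]
610 [[184.3, 236.1], [200.6, 233.9]]
600 [[184.9, 240.9], [201.2, 238.7]]
590 [[185.5, 245.7], [201.8, 243.5]]
580 [[186.0, 250.6], [202.4, 248.3]]
```

Edges at row 242 (185.1 and 201.7) match the prediction, and the force shows the cradle is starting to take the weight. I'll lower another millimetre or so.

Emit:
drive_tool(deltas=[[[-0.02,0,0.1],[0,0,0]],[[0,0,0],[0,0,0]],[[0,0,0],[0,0,0]]])

```text
clock: 19.15
position: [555.9, 97.9, 94.3]
ee_rot: [0.988, 0.081, 0.131, -0.01]
contact_force: [-2.2, 0.7, 2.9]
gripper_width: 32.2
grasp_force: 60.3
```

Emit:
drive_tool(deltas=[[[-0.02,0,0.1],[0,0,0]],[[0,0,0],[0,0,0]],[[0,0,0],[0,0,0]]])

```text
clock: 19.45
position: [556.9, 98.1, 94.1]
ee_rot: [0.988, 0.081, 0.132, -0.01]
contact_force: [-1.0, 0.3, 6.4]
gripper_width: 32.1
grasp_force: 60.7
```

Emit:
drive_tool(deltas=[[[0,0,0],[0,0,0]],[[0,0,0],[0,0,0]]], claw=3.6)

```text
clock: 19.65
position: [555.4, 97.4, 92.4]
ee_rot: [0.988, 0.081, 0.13, -0.009]
contact_force: [-0.8, -0.5, 0.6]
gripper_width: 36.1
grasp_force: 0.0
```

Emit:
drive_tool(deltas=[[[0,0,0],[0,0,0]],[[0,0,0],[0,0,0]],[[0,0,0],[0,0,0]]], claw=4.8)

```text
clock: 19.95
position: [555.5, 97.5, 92.4]
ee_rot: [0.988, 0.081, 0.13, -0.009]
contact_force: [-0.1, -0.2, 0.9]
gripper_width: 47.9
grasp_force: 0.0
```

Emit:
drive_tool(deltas=[[[0,0,-0.5],[0,0,0]],[[0,0,-1],[0,0,0]],[[0,0,-2],[0,0,0]],[[0,0,-3],[0,0,0]],[[0,0,-3],[0,0,0]],[[0,0,-3],[0,0,0]],[[-1,0,-3],[0,0,0]],[[-3,0,-1],[0,0,0]],[[-3,0,-1],[0,0,0]],[[0,0,0],[0,0,0]]])

```text
clock: 20.95
position: [440.8, 78.5, 244.5]
ee_rot: [0.988, 0.081, 0.131, -0.01]
contact_force: [0.2, 0.5, -0.0]
gripper_width: 48.0
grasp_force: 0.0
```

```bash
python3 - <<'E'
from ik import *
s=arm.read_state()
T=grab('top','t8.png');S=grab('side','s8.png')
t=cv2.imread('pics/t8.png')[205:330,100:260];s2=cv2.imread('pics/s8.png')[205:330,190:350]
cv2.imwrite('pics/m8.png',cv2.resize(np.hstack([t,s2]),(800,312),interpolation=cv2.INTER_CUBIC))
c,s=.9874,.1582
W=lambda m,l,z:A([m*c-l*s,m*s+l*c,z])
px=lambda p:np.round((A(proj(T,p))-[100,205]+.5)*2.5,0).tolist();ps=lambda p:np.round((A(proj(S,p))-[190-160,205]+.5)*2.5,0).tolist()
print('tail',px(W(610,6.2,103)),ps(W(610,6.2,103)),'nose',px(W(524,6.2,103)),ps(W(524,6.2,103)))
# pushing candidates: front outer face at m~480, tool down, shut
for l in (120,150,60):
    for tilt,th in((0,9.1),(25,9.1)):
        q=att(9.1,tilt,1)
        a=ik(W(465,l,108),q,6);b=ik(W(650,l,108),q,6)
        print(l,tilt,W(465,l,108),[np.round(x,2).tolist() for x in a],[np.round(x,2).tolist() for x in b])
plan(W(440,120,150),att(9.1,0,1))
E
```

```text
tail [232.0, 76.0] [500.0, 140.0] nose [245.0, 180.0] [599.0, 168.0]
120 0 [440.157 192.051 108.   ] [[0.75, 0.28, -0.5, -0.0, -0.8, 0.98]] [[0.58, 0.56, -0.05, -0.0, -0.97, 1.15]]
120 25 [440.157 192.051 108.   ] [] []
150 0 [435.411 221.673 108.   ] [[0.8, 0.29, -0.48, -0.0, -0.8, 0.93]] [[0.63, 0.57, -0.03, -0.0, -0.97, 1.11]]
150 25 [435.411 221.673 108.   ] [] []
60 0 [449.649 132.807 108.   ] [[0.63, 0.26, -0.53, -0.0, -0.79, 1.1]] [[0.5, 0.54, -0.07, -0.0, -0.96, 1.23]]
60 25 [449.649 132.807 108.   ] [] []
t 21.1 pos [443.8  79.8 244.9] w 47.8 g 0 F [0.1 0.2 0.8] j [ 0.62 -0.07 -0.6   0.16 -0.81  1.02]
turn deg [  0.05 -15.19   0.32]
shift cm now-axes [ -3.47 -11.16   8.87] target-axes [ -1.09 -11.14   9.49]
```

View pics/m8.png

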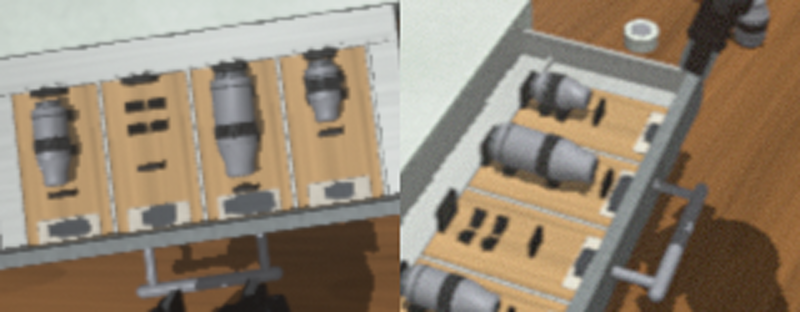

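The objective lies in its own cradle, tail at (229,66), nose at (242,177) facing the drawer front, clear of both stops; the other three cradles look unchanged. Next I'll shut the drawer.

```bash
python3 - <<'E'
from ik import *
c,s=.9874,.1582
W=lambda m,l,z:A([m*c-l*s,m*s+l*c,z])
q=att(9.1,8,1)
plan(W(440,150,180),q)
j=track(arm.read_state()['joints'],[(W(440,150,180),q),(W(440,150,98),q),(W(640,150,98),q)])
d=W(1,0,0);print('push dir in tool',q.inv().apply(d),'down',q.inv().apply([0,0,-1]))
E
```

```text
t 21.1 pos [443.8  79.8 244.9] w 47.8 g 0 F [0.1 0.2 0.8] j [ 0.62 -0.07 -0.6   0.16 -0.81  1.02]
turn deg [ 0.03 -7.19  0.32]
shift cm now-axes [ -2.67 -14.16   5.97] target-axes [ -1.98 -14.14   6.27]
0 [411. 218. 180.] turn [ 0.1 -7.2  0.2] j [ 0.9   0.08 -0.57  0.13 -0.81  0.75] min|q5| 0.81 maxstep 0.03 err 5.4e-18
1 [411. 218.  98.] turn [ 0. -0. -0.] j [ 0.9   0.21 -0.7   0.17 -0.56  0.69] min|q5| 0.56 maxstep 0.02 err 2.4e-26
2 [608. 249.  98.] turn [-0.  0.  0.] j [ 0.66  0.51 -0.22  0.1  -0.73  1.  ] min|q5| 0.57 maxstep 0.04 err 1.3e-21
push dir in tool [ 9.90261136e-01 -4.35886209e-05  1.39172127e-01] down [-0.1391731   0.          0.99026807]
```

Emit:
drive_tool(deltas=[[[-0.5,-3.5,0],[0,-7.2,0.3]],[[-0.5,-3.5,2.1],[0,0,0]],[[-0.5,-3.5,2.1],[0,0,0]],[[-0.5,-3.6,2.1],[0,0,0]],[[0,0,0],[0,0,0]],[[-0.3,0,2],[0,0,0]],[[-0.3,0,2],[0,0,0]],[[-0.3,0,2],[0,0,0]],[[-0.2,0,2],[0,0,0]],[[0,0,0],[0,0,0]],[[0,0,0],[0,0,0]]], claw=0)

```text
clock: 22.15
position: [411.5, 217.1, 97.0]
ee_rot: [0.995, 0.079, 0.068, -0.004]
contact_force: [-0.0, -0.6, 1.2]
gripper_width: 0.2
grasp_force: 0.0
```

Emit:
drive_tool(deltas=[[[1,0,0.14],[0,0,0]],[[1,0,0.14],[0,0,0]],[[1,0,0.14],[0,0,0]],[[1,0,0.14],[0,0,0]],[[1,0,0.14],[0,0,0]],[[1,0,0.14],[0,0,0]],[[1,0,0.14],[0,0,0]],[[1,0,0.14],[0,0,0]]])

```text
clock: 22.95
position: [491.2, 229.6, 96.5]
ee_rot: [0.995, 0.079, 0.068, -0.004]
contact_force: [-3.9, -0.3, 1.9]
gripper_width: 0.1
grasp_force: 1.6
```

Emit:
drive_tool(deltas=[[[1,0,0.14],[0,0,0]],[[1,0,0.14],[0,0,0]],[[1,0,0.14],[0,0,0]],[[1,0,0.14],[0,0,0]],[[1,0,0.14],[0,0,0]],[[1,0,0.14],[0,0,0]],[[1,0,0.14],[0,0,0]],[[1,0,0.14],[0,0,0]],[[1,0,0.14],[0,0,0]],[[0.8,0,0.11],[0,0,0]],[[0.5,0,0.07],[0,0,0]]])

```text
clock: 24.05
position: [594.0, 246.0, 96.1]
ee_rot: [0.995, 0.079, 0.068, -0.004]
contact_force: [-3.3, 0.4, 2.0]
gripper_width: 0.1
grasp_force: 1.4
```

Emit:
drive_tool(deltas=[[[0.3,0,0.04],[0,0,0]],[[0.3,0,0.04],[0,0,0]],[[0.3,0,0.04],[0,0,0]],[[0.3,0,0.04],[0,0,0]]])

```text
clock: 24.45
position: [604.9, 247.8, 96.1]
ee_rot: [0.995, 0.079, 0.068, -0.004]
contact_force: [-3.4, 1.1, 1.2]
gripper_width: -0.0
grasp_force: 1.3
```

Emit:
drive_tool(deltas=[[[0.2,0,0.03],[0,0,0]],[[0.2,0,0.03],[0,0,0]],[[0,0,0],[0,0,0]]])

```text
clock: 24.75
position: [607.0, 248.1, 96.0]
ee_rot: [0.995, 0.079, 0.066, -0.004]
contact_force: [-9.5, 0.2, 4.9]
gripper_width: -0.2
grasp_force: 4.6
```

Emit:
drive_tool(deltas=[[[0.2,0,0.03],[0,0,0]],[[0.1,0,0.01],[0,0,0]],[[0,0,0],[0,0,0]]])

```text
clock: 25.05
position: [607.2, 248.0, 96.0]
ee_rot: [0.995, 0.079, 0.063, -0.003]
contact_force: [-18.4, 2.5, 10.5]
gripper_width: 0.2
grasp_force: 9.0
```

The push stalled at m = 638.6 against an expected 639, with the force rising. I'll back off and check the closure numerically.

Emit:
drive_tool(deltas=[[[-0.5,0,-0.1],[0,0,0]],[[-2,0,-0.3],[0,0,0]],[[-4,0,-0.6],[0,0,0]],[[-4,0,-1],[0,0,0]],[[-4,0,-1],[0,0,0]],[[0,-1,-4],[0,0,0]],[[0,-2,-4],[0,0,0]],[[0,-4,-4],[0,0,0]],[[0,-4,0],[0,0,0]],[[0,0,0],[0,0,0]],[[0,0,0],[0,0,0]]])

```text
clock: 26.15
position: [434.2, 328.3, 220.6]
ee_rot: [0.994, 0.079, 0.069, -0.005]
contact_force: [-0.3, 0.2, 0.3]
gripper_width: -0.0
grasp_force: 0.0
```

```bash
python3 - <<'E'
from ik import *
c,s=.9874,.1582
W=lambda m,l,z:A([m*c-l*s,m*s+l*c,z])
st=arm.read_state();print(st['clock'],st['position'],st['contact_force'])
T=grab('top');S=grab('side')
def prof(D,l,z,m0,m1):
    h=cv2.cvtColor(np.asarray(D['img']),cv2.COLOR_RGB2HSV); out=[]
    for m in range(m0,m1,3):
        u,v=proj(D,W(m,l,z)); out.append((m,)+tuple(int(x) for x in h[int(round(v)),int(round(u)),1:]))
    return out
print('handle bar line l=-0, z95 (m,sat,val):',prof(T,5,95,590,670))
print('l=-50 z118 front edge:',prof(T,-50,118,630,670)); print('l=-150? beyond drawer',prof(T,-138,118,630,670))
print('side l=-50 z118',prof(S,-50,118,620,680))
E
```

```text
26.15 [434.23392014 328.32138812 220.56205875] [-0.25481908  0.24809873  0.31542773]
handle bar line l=-0, z95 (m,sat,val): [(590, 135, 127), (593, 134, 122), (596, 135, 125), (599, 133, 127), (602, 124, 123), (605, 8, 134), (608, 11, 138), (611, 12, 145), (614, 14, 169), (617, 11, 141), (620, 67, 121), (623, 60, 136), (626, 61, 138), (629, 49, 130), (632, 34, 126), (635, 95, 126), (638, 74, 131), (641, 7, 114), (644, 12, 107), (647, 12, 109), (650, 7, 76), (653, 11, 117), (656, 7, 224), (659, 7, 224), (662, 8, 226), (665, 8, 226), (668, 8, 226)]
l=-50 z118 front edge: [(630, 125, 126), (633, 126, 128), (636, 70, 128), (639, 27, 93), (642, 8, 95), (645, 12, 83), (648, 12, 109), (651, 10, 176), (654, 9, 221), (657, 8, 228), (660, 8, 227), (663, 7, 225), (666, 8, 225), (669, 8, 226)]
l=-150? beyond drawer [(630, 137, 136), (633, 135, 134), (636, 76, 128), (639, 23, 89), (642, 6, 87), (645, 10, 100), (648, 10, 104), (651, 9, 175), (654, 7, 229), (657, 7, 231), (660, 7, 230), (663, 7, 229), (666, 8, 229), (669, 7, 228)]
side l=-50 z118 [(620, 45, 51), (623, 22, 57), (626, 46, 56), (629, 30, 51), (632, 32, 56), (635, 40, 64), (638, 39, 52), (641, 32, 63), (644, 34, 60), (647, 31, 57), (650, 29, 62), (653, 33, 61), (656, 29, 53), (659, 27, 57), (662, 29, 61), (665, 26, 60), (668, 26, 59), (671, 9, 169), (674, 12, 214), (677, 12, 217)]
```

```bash
python3 -c "
from bench import arm;print(arm.job_done())"
```

```text
the job is handed in; nothing more can be done
None
```

The tall objective was lying in its own cradle, nose towards the drawer front, when I let go of it; I then pushed the drawer shut to its stop and handed the job in at about 26 s, judged result not shown; I viewed 11 pictures against the limit of 10, and so checked the closed drawer by pixel values only.

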